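File a lattice board into a packed sprung rack

ROBOT

A 6-joint arm with a two-finger parallel gripper is mounted at the origin on the work surface. World frame = base frame: x ahead of the robot, y to its left, z up, the work surface at z = 0. Lengths are in m, angles in rad, forces in N, time in s.
With the tool pointing down it reaches from about 0.425 to 0.95 m from the base axis. Payload 3.5 kg.
Tool frame: the origin (TCP) lies midway between the tips of the shut fingers; the grasp point (between the pads) lies r.grip_point_offset behind it (r.grip_point_offset is the distance from the TCP to the grasp point, in m); z points along the fingers, y is the line along which they close (so a half turn about z gives the same grasp; the last joint's range is limited). The gripper opens to 85 mm and grips with 20 to 120 N. Pads are 22 mm wide; open, the fingers measure 114 mm over their backs; the gripper's body (76 mm by 85 mm) begins 54 mm behind the grasp point. The pads swing forward as they close: fully open they stand 13 mm farther back than shut.
Start: joints at [-1.331, 0.286, 1.577, -0, 1.279, -0.15], TCP at [0.257, -0.624, 0.211] pointing down, gripper open.
Joint ranges: [-2.77, 2.77], [-0.9, 2.22], [0.21, 2.48], [-1.53, 4.67], [0.24, 2.81], [-2.84, 2.84]. Speed limits (rad/s): [2.79, 2.79, 3.14, 3.14, 3.14, 3.14].

INTERFACE

Orientations are given as [roll, pitch, yaw] about the fixed x, y, z axes, in that order (R = Rz(yaw) Ry(pitch) Rx(roll)).
In Python, from rig import readout, imaging, r gives the robot as it stands.
- The arm moves only by the tool jog_arm, never from a script. Its argument "series" is a list of rows, each a list of 2 entries, a list of its own where there are three numbers: the shift along the tool's x, y, z in normalised numbers (1 is 600 mm), then the turn about the tool's z in parts of the range, where 1.0 means 180 degrees. A call has 1 to 8 rows; each row is the pose to reach, as a shift and turn from the pose commanded when the call began, along the tool's axes at that moment; what a row does not reach only later rows make up. A row lasts 1/12 s, in which the tool goes at most 41.7 mm and 7.16 degrees, less where a joint would pass 70% of its speed; a pose out of reach is approached as far as the arm can. A shift or turn number past 1, either way, is cut back to 1. A call with a gripper value outside its range is refused whole. "fingers" is the closure, from -1 (fully open) to 1 (shut), set as the call begins (left out, the last holds). The fingers move at their own pace and stop on an object; the grip force is fixed at half the most. Time passes only in rows, so rows that repeat a pose let the fingers close. It gives the time, the measured TCP pose, the force, the opening and the grip force at its end, in the units of the state.
- readout.get_state(): the state, without advancing time (a new reading comes with each control period).
- imaging.camera(name): name is "scene" or "top"; returns a dict with "image" (400x640x3 uint8, blue, green, red), "camera_matrix" (3x3 intrinsics, pixels), "rvec" (rotation vector, rad) and "tvec" (3), from world to camera coordinates, as OpenCV has them. Camera axes: x right, y down, z forward; pixel columns grow to the right and rows downward; lengths in m; the calibration is good to about 2 mm. A picture is of the moment at which its call begins. There is no depth.
- r.sign_off(): hands the job in; it is judged then, once.
The state is a dict: "time": time; "q": joint angles; "dq": joint speeds; "joint_efforts": joint torques, N m; "tcp_pos": TCP position; "orientation": TCP orientation; "ft_force": force on the tool from outside, world axes, zero at the start; "ft_torque": the same for the moment, N m; "finger_gap": opening from 0.0 (shut) to 1.0 (fully open); "gripper_force": force on a finger pad.
Only numpy, scipy, OpenCV 4.12 (cv2) and the standard library are available. Lean on these libraries where they do the work, as an engineer would, in place of code of your own. Each camera call takes 0.05 s, during which the arm holds its last target. There are 200 camera calls.

TASK

Take the spare lattice board (the one with the tall grip tab) out of the slotted steel block and file it in the rack right next to the board with the round knob, on the side towards the sprung follower, pushing the packed boards apart with its tapered foot. Press it gently but firmly home (about 10 N, never more than 25 N on the rack or on any board) until it stands on the rack floor, flush with its neighbours, then let go. Keep the other boards standing upright in the rack and leave the other things on the counter alone.

Things in the scene. Friction and masses are not known exactly. Their poses are not given: they have to be found in the camera images.
- spare: Spare mahogany board, varnished, 0.12-0.2 kg: 70 mm wide (x), 20 thick (y), 80 tall; the lower 25 mm taper evenly on both broad faces to a rounded foot edge 5 mm thick. On top a centred pale grip tab 36 wide (x), 12 thick (y), 32 tall (80 to 112 mm above origin), gripped across x. Alike after a half turn. Origin: underside of foot, centre. Starts standing loosely in the block's slot.
- block: Fixed slotted steel block, 90 (x) x 66 (y) x 60 mm tall; a slot 22.8 mm wide runs right through along x, slot floor 10 mm above the underside. Origin: centre of its underside.
- rack: Fixed rack, base 100 (x) x 190 (y) mm, origin under its centre. Boards stand in a row along y on its slick nylon-lined floor, 12 mm above the origin, centred between white guide rails (76 mm apart, 12 mm tall). Fixed end wall at -y, inner face at y = -83 mm, 80 mm tall. The sprung follower at the +y end packs the four 20 mm boards against the end wall; boards slide apart against it.
- follower (a joint): Travel (m, to rack +y) of the rack's sprung follower, an upright plate 66 wide, 10 thick, 78 mm tall that packs the row: about 0.001 with four boards, 0.021 with five, stop at 0.040. Its face is at rack y = -4 mm + this. Its spring pushes to -y with about 3 N at 0, and 1 N more per 10 mm.
- knob_board: The mahogany board upright in the rack: 70 wide (x), 20 thick (y), 80 mm tall, 0.1-0.17 kg, top edge a half-round of 10 mm radius along x. Origin: underside centre; axes as the rack's. It alone has a small pale round knob (14 mm across, 12 tall) amid its top edge. First, second or third from the end wall. The spare belongs next to it on its +y side (towards the follower).
- board_a: A plain mahogany board upright in the rack: 70 wide (x), 20 thick (y), 80 mm tall, 0.1-0.17 kg, top edge a half-round of 10 mm radius along x. Origin: underside centre; axes as the rack's. First, second or third from the end wall.
- board_b: A plain mahogany board upright in the rack: 70 wide (x), 20 thick (y), 80 mm tall, 0.1-0.17 kg, top edge a half-round of 10 mm radius along x. Origin: underside centre; axes as the rack's. First, second or third from the end wall.
- board_end: A plain mahogany board upright in the rack: 70 wide (x), 20 thick (y), 80 mm tall, 0.1-0.17 kg, top edge a half-round of 10 mm radius along x. Origin: underside centre; axes as the rack's. Always the last of the row, against the follower.
- jar: Bystander: clear jar of white nylon hubs with a steel lid, 76 mm across, 99 mm tall; origin at its underside.
- octahedron: Bystander: smoky glass octahedron on a round dark wooden foot, 72 mm across, 82 mm tall; origin at its underside.
- mallet: Bystander: small rubber-headed mallet lying on the counter, 230 mm long, handle towards -x, head 48 mm across; origin under the handle's head end.
- lattice_base: Bystander: mahogany lattice base block with drilled holes, 90 x 90 x 60 mm; origin at its underside.
There are look-alikes about, which are no part of the job. What is shaped like the spare but orange or pink is not meant.

How it is judged:
By the outcome, as a careful person would: the job done as asked, in the order asked, and still so for the second after the job is handed in, with the robot touching nothing.
It also fails if it takes over 70 s, if anything falls off the work surface, if the arm or the gripper's body presses on something with over 40 N, if the wrist force passes 120 N, or if a joint passes its speed limit or range.

## Working session

There is one attempt and no reset: what is moved stays moved. The work goes in short steps, Python scripts to look and compute and a tool call to move; the robot and the scene stay as the last step left them, time stands still between calls to the robot, and variables do not carry over. Pictures are saved under pics/ and viewed, at most 13 in all, crops included, and the job is handed in when it is done.

Besides the shell and the picture viewer there is one more tool, called after "Emit:" as a command line: name --argument value ..., lists and objects as JSON in quotes. jog_arm: Moves the arm, as the interface text tells. Its arguments: {"type":"object","properties":{"series":{"type":"array","items":{"type":"array"}},"fingers":{"type":"number"}},"required":["series"]}

```bash
mkdir -p pics; ls; python3 - <<'E'
from rig import readout, imaging, r
import cv2,numpy as np
s=readout.get_state();print({k:np.round(v,3) for k,v in s.items()},r.grip_point_offset)
for n in("scene","top"):
    c=imaging.camera(n);cv2.imwrite(f"pics/{n}0.png",c["image"]);print(n,c["camera_matrix"],c["rvec"],c["tvec"])
E
```

```text
pics
{'time': np.float64(0.0), 'q': array([-1.331,  0.287,  1.578, -0.   ,  1.279, -0.15 ]), 'dq': array([-0.002,  0.001, -0.001,  0.   , -0.001,  0.002]), 'joint_efforts': array([-0.0000e+00, -4.0598e+01, -2.9262e+01, -0.0000e+00,  6.0000e-03,
       -0.0000e+00]), 'tcp_pos': array([ 0.256, -0.624,  0.21 ]), 'orientation': array([-3.139, -0.   ,  0.39 ]), 'ft_force': array([-0.278,  0.012,  0.175]), 'ft_torque': array([ 0.04 , -0.023, -0.03 ]), 'gripper_force': np.float64(0.0), 'finger_gap': np.float64(1.003)} 0.0187
scene [[494.18256483   0.         315.24587756]
 [  0.         494.18256483 196.78069112]
 [  0.           0.           1.        ]] [ 2.12229784  1.30914978 -0.48411308] [-0.22598807 -0.3740593   1.54467416]
top [[431.49271462   0.         319.8778555 ]
 [  0.         431.49271462 194.10954465]
 [  0.           0.           1.        ]] [ 2.09979076 -2.13112717  0.20663799] [-0.01369563  0.5897098   1.04006027]
```

View pics/scene0.png

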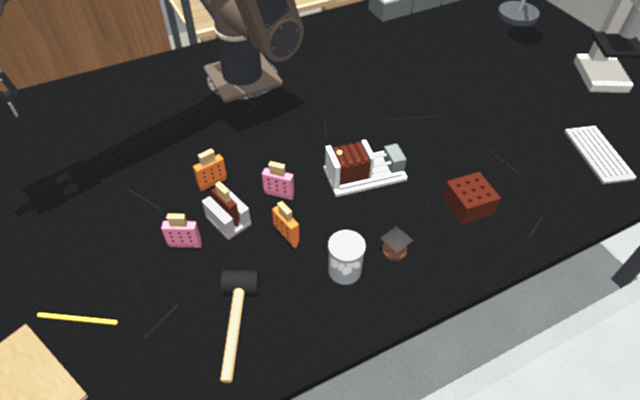

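View pics/top0.png

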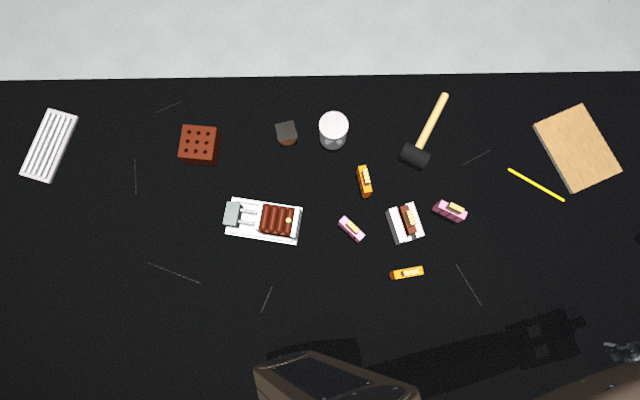

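The scene view shows the spare (mahogany, pale tab) in the slotted block at about (228,203), with orange and pink look-alikes around it at (210,170), (278,182), (182,232) and (286,223). In the top view the spare is at (410,219). The only mahogany candidate is the one in the block. The rack is at (263,220) in the top view, with its knob at (289,220), next to the end wall. I'll confirm both in one enlarged crop.

```bash
python3 - <<'E'
import cv2,numpy as np
t=cv2.imread("pics/top0.png");s=cv2.imread("pics/scene0.png")
f=lambda i,x,y,w=66,h=50:cv2.resize(i[y-h//2:y+h//2,x-w//2:x+w//2],(396,300),interpolation=cv2.INTER_CUBIC)
cv2.imwrite("pics/crop.png",np.vstack([np.hstack([f(t,407,222),f(t,263,220,88,66)]),np.hstack([f(s,228,208),f(s,363,163,88,66)])]))
E
```

```text
(no output)
```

View pics/crop.png

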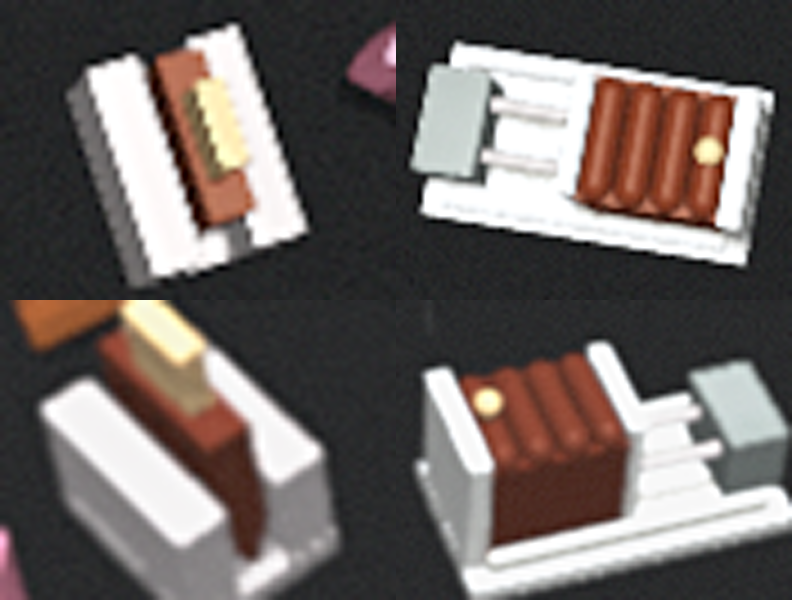

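The crop confirms it. The mahogany spare with the pale tab is in the block, and the knob board is first against the end wall, so the spare goes between boards 1 and 2. Next I'll measure.

```bash
cat > h.py <<'E'
import cv2,numpy as np
from rig import readout, imaging, r
def cam(n):
    c=imaging.camera(n);c["R"]=cv2.Rodrigues(np.array(c["rvec"],float))[0];c["t"]=np.array(c["tvec"],float).ravel();return c
def ray(c,p):
    d=c["R"].T@np.linalg.solve(c["camera_matrix"],[p[0],p[1],1.]);return -c["R"].T@c["t"],d
def plane(c,p,z):
    o,d=ray(c,p);return (o+d*(z-o[2])/d[2])[:2]
def tri(c1,p1,c2,p2):
    o1,d1=ray(c1,p1);o2,d2=ray(c2,p2);d1/=np.linalg.norm(d1);d2/=np.linalg.norm(d2)
    s=np.linalg.lstsq(np.c_[d1,-d2],o2-o1,rcond=None)[0];a,b=o1+s[0]*d1,o2+s[1]*d2
    return (a+b)/2,np.linalg.norm(a-b)
K=8
def blob(c,box,f):
    """contours (full-res px) of mask f(hsv) in box x0,y0,x1,y1, upsampled; largest first"""
    x0,y0,x1,y1=box;im=cv2.resize(c["image"][y0:y1,x0:x1],None,fx=K,fy=K,interpolation=cv2.INTER_CUBIC)
    m=f(cv2.cvtColor(im,cv2.COLOR_BGR2HSV)).astype(np.uint8)
    cs=sorted(cv2.findContours(m,0,cv2.CHAIN_APPROX_NONE)[0],key=cv2.contourArea)[::-1]
    return [(k[:,0]+.5)/K-.5+[x0,y0] for k in cs]
pale=lambda h:(h[...,0]>14)&(h[...,0]<32)&(h[...,1]>50)&(h[...,2]>190)
mah=lambda h:((h[...,0]<14)|(h[...,0]>172))&(h[...,1]>110)&(h[...,2]>60)
white=lambda h:(h[...,1]<60)&(h[...,2]>140)
def rect(k):
    return cv2.minAreaRect(k.astype(np.float32))
def cen(k):
    m=cv2.moments(k.astype(np.float32));return np.array([m["m10"],m["m01"]])/m["m00"]
def wrect(c,k,z):
    w=np.array([plane(c,p,z) for p in k])*1000;(x,y),(a,b),t=rect(w);return np.round([x,y,a,b,t],1)
E
python3 - <<'E'
from h import *
T=cam("top");S=cam("scene")
kt=blob(T,(280,210,298,230),pale)[0];ks=blob(S,(332,146,348,160),pale)[0]
print("knob top",wrect(T,kt,.104),cen(kt),cen(ks),tri(T,cen(kt),S,cen(ks)),plane(T,cen(kt),.104))
tt=blob(T,(400,205,420,235),pale)[0];ts=blob(S,(208,182,245,205),pale)[0]
print("tab",wrect(T,tt,.122),cen(tt),wrect(S,ts,.122))
print("spare mah",wrect(T,blob(T,(385,195,430,250),mah)[0],.09))
print("row mah",wrect(T,blob(T,(220,190,305,250),mah)[0],.09))
print("blk white",wrect(T,blob(T,(380,195,430,250),lambda h:white(h)|mah(h)|pale(h))[0],.06))
for z in(0.02,.092):print("rack",wrect(T,blob(T,(215,185,310,255),lambda h:white(h)|mah(h)|pale(h))[0],z))
print("blk pieces",[wrect(T,k,.06) for k in blob(T,(380,195,430,250),lambda h:(h[...,1]<60)&(h[...,2]>200))[:2]])
for k in blob(T,(215,185,310,255),lambda h:(h[...,1]<60)&(h[...,2]>200))[:4]:print("rk piece",wrect(T,k,.092))
a=np.array(T["R"].T@T["t"])*-1;print("cam pos",a,-S["R"].T@S["t"])
E
```

```text
knob top [518.5  55.4  14.1  13.8  26.2] [287.9912126 219.7336448] [338.97849687 151.86741103] (array([0.51885899, 0.05548343, 0.10150996]), np.float64(8.972039983694176e-05)) [0.51848923 0.05524907]
tab [ 518.1 -236.1   37.8   12.    15.3] [410.40951783 217.02495912] [ 519.1 -237.6   42.6   15.9   15.5]
spare mah [ 517.8 -235.1   72.7   22.    15. ]
row mah [520.   84.3  78.7  72.3  80.3]
blk white [ 519.3 -251.1   92.6   41.    15.5]
rack [531.  130.9 201.7 102.8  80.5]
rack [520.8 120.9 188.6  96.2  80.5]
blk pieces [array([ 510.2, -221.8,   92.6,   33.2,   15.7]), array([ 521.6, -259.2,   91. ,   22.4,   15.2])]
rk piece [520.8 120.8 187.   94.8  80.5]
rk piece [520.8  56.2   7.1   5.2   0. ]
cam pos [ 0.37295256 -0.02476337  1.13576571] [ 1.25425002 -0.37864639  0.92762763]
```

```bash
cat >> h.py <<'E'
from scipy.spatial.transform import Rotation as Ro
def goto(x,y,z,yaw):
    s=readout.get_state();M=Ro.from_euler("xyz",s["orientation"]).as_matrix();p=np.array(s["tcp_pos"])*1000
    yw=np.degrees(np.arctan2(M[1,0],M[0,0]));print("t",s["time"],"tcp",p.round(1),"yaw",round(yw,2),"rpy",np.round(s["orientation"],4),"F",np.round(s["ft_force"],1),"gap",round(float(s["finger_gap"]),3))
    print("shift",(M.T@(np.array([x,y,z])-p)).round(1),"turn",round(-((yaw-yw+180)%360-180),2))
E
python3 -c "
from h import *
goto(518.1,-236.1,210,105.3)"
```

```text
t 0.2 tcp [ 256.4 -623.9  210.1] yaw 22.33 rpy [-3.1401e+00 -2.0000e-04  3.8980e-01] F [ 0.5 -0.5  0.3] gap 1.0
shift [ 389.4 -259.3    0.6] turn -82.97
```

Units first: shifts go in shares of 600 mm and turns go in shares of 180 degrees. So 215 mm / 600 = 0.3583, -100 mm / 600 = -0.1667, -48 degrees / 180 = -0.2667.

Emit:
jog_arm --series '[[[0.0333, -0.0217, 0], -0.0278], [[0.0867, -0.0583, 0], -0.0611], [[0.1417, -0.095, 0], -0.1], [[0.195, -0.13, 0], -0.1389], [[0.25, -0.1667, 0], -0.1778], [[0.3033, -0.2017, 0], -0.2167], [[0.3417, -0.2283, 0], -0.25], [[0.3583, -0.2383, 0], -0.2667]]' --fingers -1

```text
time: 0.87
tcp_pos: [0.4027, -0.4069, 0.2108]
orientation: [-3.141, -0.001, 1.235]
ft_force: [0.2, -0.5, -0.0]
finger_gap: 0.999
gripper_force: 0.0
```

```bash
python3 -c "
from h import *
goto(518.1,-236.1,180,105.3)"
```

```text
t 0.8667 tcp [ 402.7 -406.9  210.8] yaw 70.77 rpy [-3.1414e+00 -1.5000e-03  1.2352e+00] F [ 0.2 -0.5 -0. ] gap 0.999
shift [199.2  52.7  31.1] turn -34.53
```

In the tool's units: 199 mm / 600 = 0.3317, 185 mm / 600 = 0.3083, -34.5 degrees / 180 = -0.1917.

Emit:
jog_arm --series '[[[0.0417, 0.01, 0.0067], -0.0278], [[0.1, 0.0267, 0.015], -0.0611], [[0.1583, 0.0417, 0.025], -0.0944], [[0.2167, 0.0567, 0.0333], -0.1278], [[0.2667, 0.07, 0.0417], -0.1611], [[0.3083, 0.0817, 0.0483], -0.1833], [[0.3317, 0.0883, 0.0517], -0.1917], [[0.3317, 0.0883, 0.0517], -0.1917]]'

```text
time: 1.53
tcp_pos: [0.5188, -0.2379, 0.1791]
orientation: [-3.141, -0.002, 1.834]
ft_force: [-0.6, -1.1, 0.1]
finger_gap: 1.001
gripper_force: 0.0
```

```bash
python3 -c "
from h import *
goto(518.1,-236.1,94,105.3)"
```

```text
t 1.5333 tcp [ 518.8 -237.9  179.1] yaw 105.08 rpy [-3.1412e+00 -1.9000e-03  1.8340e+00] F [-0.6 -1.1  0.1] gap 1.001
shift [ 1.8 -0.2 85.1] turn -0.22
```

In the tool's units: 85 mm / 600 = 0.1417, 80 mm / 600 = 0.1333.

Emit:
jog_arm --series '[[[0.0017, 0, 0.025], 0], [[0.0017, 0, 0.0583], 0], [[0.0017, 0, 0.0917], 0], [[0.0017, 0, 0.1167], 0], [[0.0017, 0, 0.1333], 0], [[0.0017, 0, 0.1417], 0], [[0.0017, 0, 0.1417], 0], [[0.0017, 0, 0.1417], 0]]'

```text
time: 2.2
tcp_pos: [0.5179, -0.2404, 0.0956]
orientation: [3.141, 0.001, 1.829]
ft_force: [0.0, -0.2, 0.3]
finger_gap: 0.998
gripper_force: 0.0
```

```bash
python3 -c "
from h import *
goto(518.1,-236.1,94,105.3)
T=cam('top');S=cam('scene')
f=lambda i,x,y,w=100,h=75:cv2.resize(i[y-h//2:y+h//2,x-w//2:x+w//2],(400,300),interpolation=cv2.INTER_CUBIC)
cv2.imwrite('pics/g.png',np.hstack([f(T['image'],410,215),f(S['image'],228,195)]))"
```

```text
t 2.2 tcp [ 517.9 -240.4   95.6] yaw 104.8 rpy [3.1411e+00 7.0000e-04 1.8291e+00] F [ 0.  -0.2  0.3] gap 0.998
shift [4.1 1.3 1.6] turn -0.5
```

View pics/g.png

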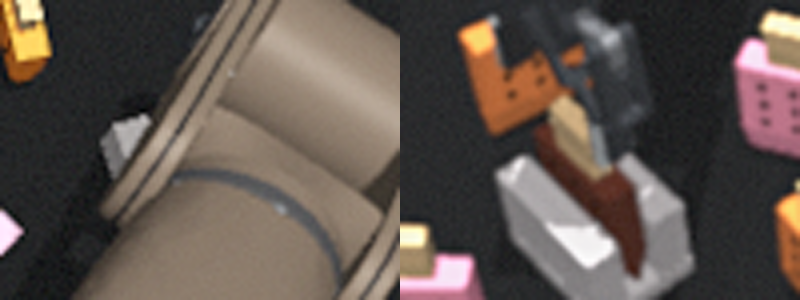

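The scene crop shows the open fingers straddling the tab at about (580,135). The top view is blocked by the arm. I'll make a small correction and then close.

In the tool's units: 4 mm / 600 = 0.0067, 1.3 mm / 600 = 0.0022, -0.5 degrees / 180 = -0.0028.

Emit:
jog_arm --series '[[[0.0033, 0.0017, 0.0017], -0.0028], [[0.0067, 0.0022, 0.0025], -0.0028], [[0.0067, 0.0022, 0.0025], -0.0028], [[0.0067, 0.0022, 0.0025], -0.0028]]'

```text
time: 2.63
tcp_pos: [0.518, -0.2354, 0.0938]
orientation: [3.141, 0.0, 1.839]
ft_force: [-0.0, 0.5, -0.0]
finger_gap: 1.003
gripper_force: 0.0
```

```bash
python3 -c "
from h import *
goto(518.1,-236.1,94,105.3)"
```

```text
t 2.6333 tcp [ 518.  -235.4   93.8] yaw 105.36 rpy [3.1414e+00 3.0000e-04 1.8389e+00] F [-0.   0.5 -0. ] gap 1.003
shift [-0.7 -0.1 -0.2] turn 0.06
```

Emit:
jog_arm --series '[[[0, 0, 0], 0], [[0, 0, 0], 0], [[0, 0, 0], 0], [[0, 0, 0], 0], [[0, 0, 0], 0], [[0, 0, 0], 0], [[0, 0, 0], 0], [[0, 0, 0], 0]]' --fingers 1

```text
time: 3.3
tcp_pos: [0.5183, -0.2358, 0.094]
orientation: [3.141, 0.001, 1.838]
ft_force: [1.0, 0.3, 2.5]
finger_gap: 0.387
gripper_force: 59.6
```

In the tool's units: -15 mm / 600 = -0.025, -10 mm / 600 = -0.0167.

Emit:
jog_arm --series '[[[0, 0, 0], 0], [[0, 0, 0], 0], [[0, 0, 0], 0], [[0, 0, -0.0033], 0], [[0, 0, -0.0083], 0], [[0, 0, -0.0167], 0], [[0, 0, -0.025], 0], [[0, 0, -0.025], 0]]'

```text
time: 3.97
tcp_pos: [0.5183, -0.236, 0.1096]
orientation: [3.141, 0.001, 1.838]
ft_force: [0.1, 0.2, -1.3]
finger_gap: 0.393
gripper_force: 59.8
```

In the tool's units: -115 mm / 600 = -0.1917, -110 mm / 600 = -0.1833.

Emit:
jog_arm --series '[[[0, 0, -0.0167], 0], [[0, 0, -0.0467], 0], [[0, 0, -0.0833], 0], [[0, 0, -0.125], 0], [[0, 0, -0.1617], 0], [[0, 0, -0.1833], 0], [[0, 0, -0.1917], 0], [[0, 0, -0.1917], 0]]'

```text
time: 4.63
tcp_pos: [0.5185, -0.236, 0.2251]
orientation: [3.14, 0.002, 1.838]
ft_force: [0.2, 0.1, -1.4]
finger_gap: 0.391
gripper_force: 59.9
```

```bash
python3 -c "
from h import *
goto(520.2,65.2,224,80.4)"
```

```text
t 4.6333 tcp [ 518.5 -236.   225.1] yaw 105.34 rpy [3.1398e+00 2.1000e-03 1.8385e+00] F [ 0.2  0.1 -1.4] gap 0.391
shift [290.   81.3   0.7] turn 24.94
```

In the tool's units: 200 mm / 600 = 0.3333, 180 mm / 600 = 0.3, 20 degrees / 180 = 0.1111.

Emit:
jog_arm --series '[[[0.02, 0.005, 0], 0.0056], [[0.0583, 0.0167, 0], 0.0167], [[0.1067, 0.03, 0], 0.0333], [[0.1583, 0.045, 0], 0.05], [[0.21, 0.0583, 0], 0.0667], [[0.2583, 0.0717, 0], 0.0833], [[0.3, 0.0833, 0], 0.1], [[0.3333, 0.0933, 0], 0.1111]]'

```text
time: 5.3
tcp_pos: [0.5175, -0.0257, 0.2212]
orientation: [-3.137, -0.001, 1.488]
ft_force: [-0.1, -0.0, -1.9]
finger_gap: 0.396
gripper_force: 59.9
```

```bash
python3 -c "
from h import *
goto(520.2,65.2,224,80.4)"
```

```text
t 5.3 tcp [517.5 -25.7 221.2] yaw 85.26 rpy [-3.1375e+00 -1.2000e-03  1.4880e+00] F [-0.1 -0.  -1.9] gap 0.396
shift [90.8 -4.8 -2.7] turn 4.86
```

In the tool's units: 91 mm / 600 = 0.1517, 90 mm / 600 = 0.15, 5 degrees / 180 = 0.0278.

Emit:
jog_arm --series '[[[0.0367, -0.0017, 0], 0.0056], [[0.0733, -0.0033, 0], 0.0111], [[0.1067, -0.005, 0], 0.0167], [[0.1333, -0.0067, -0.0017], 0.0222], [[0.15, -0.0083, -0.0017], 0.0278], [[0.1517, -0.0083, -0.0017], 0.0278], [[0.1517, -0.0083, -0.0017], 0.0278], [[0.1517, -0.0083, -0.0017], 0.0278]]'

```text
time: 5.97
tcp_pos: [0.5209, 0.0627, 0.2233]
orientation: [-3.139, 0.001, 1.402]
ft_force: [0.1, 0.6, -0.7]
finger_gap: 0.39
gripper_force: 59.9
```

```bash
python3 -c "
from h import *
T=cam('top');S=cam('scene')
goto(520.2,65.2,224,80.4)
cv2.imwrite('pics/a.png',np.vstack([cv2.resize(i[y:y+80,x:x+160],(800,300),interpolation=cv2.INTER_CUBIC) for i,x,y in((T['image'],200,170),(S['image'],290,80))]))"
```

```text
t 6.0667 tcp [521.2  62.4 223.9] yaw 80.29 rpy [-3.1405e+00  3.0000e-04  1.4014e+00] F [ 0.2  1.  -3. ] gap 0.393
shift [ 2.6 -1.5 -0.1] turn -0.11
```

View pics/a.png

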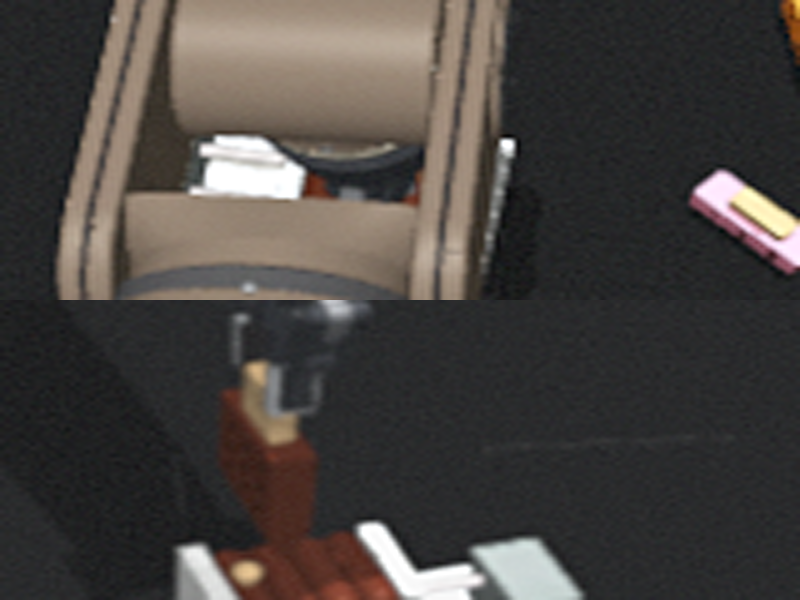

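The scene crop shows the spare held upright above the row, with its foot end heading for the gap beside the knob at (245,572). I'll compute the wedge path as lateral offset from the seam against foot depth.

```bash
python3 - <<'E'
from h import *
h=np.linspace(0,80,1601)
w=np.minimum(2.5+7.5*h/25,10);w=np.where(h<2.5,np.sqrt(np.maximum(0,6.25-(2.5-h)**2)),w)
for D in(0,2,5,8,10,15,20,25,30,35,40,80):
    d=D-h;ok=d>=0;s=np.where(d<10,-10+np.sqrt(np.maximum(0,100-(10-d)**2)),0)
    print(D,round((s+w)[ok].max(),2))
goto(520.3,65.2,186,80.4)
E
```

```text
0 -10.0
2 -3.22
5 0.0
8 2.18
10 2.94
15 4.44
20 5.94
25 7.44
30 8.94
35 10.0
40 10.0
80 10.0
t 6.0667 tcp [521.2  62.4 223.9] yaw 80.29 rpy [-3.1405e+00  3.0000e-04  1.4014e+00] F [ 0.2  1.  -3. ] gap 0.393
shift [ 2.6 -1.3 37.9] turn -0.11
```

In the tool's units: 38 mm / 600 = 0.0633, 3.6 mm / 600 = 0.006.

Emit:
jog_arm --series '[[[0.0033, -0.0017, 0.01], 0], [[0.005, -0.0022, 0.0267], 0], [[0.006, -0.0022, 0.045], 0], [[0.006, -0.0022, 0.0567], 0], [[0.006, -0.0022, 0.0633], 0], [[0.006, -0.0022, 0.0633], 0], [[0.006, -0.0022, 0.0633], 0], [[0.006, -0.0022, 0.0633], 0]]'

```text
time: 6.73
tcp_pos: [0.5211, 0.0669, 0.1869]
orientation: [3.141, -0.0, 1.402]
ft_force: [-0.6, -0.4, -0.8]
finger_gap: 0.391
gripper_force: 59.9
```

```bash
python3 -c "
from h import *
S=cam('scene')
goto(520.5,66.2,174,80.4)
i=S['image'][115:195,310:410];cv2.imwrite('pics/b.png',cv2.resize(i,(750,600),interpolation=cv2.INTER_CUBIC))
# expected pixels
rx=np.array([.986,-.167,0]);ry=np.array([.167,.986,0]);P=lambda v:(cv2.projectPoints(np.array([v])/1000,np.array(S['rvec']),np.array(S['tvec']),S['camera_matrix'],None)[0].ravel()-[310,115])*7.5
p=np.array(readout.get_state()['tcp_pos'])*1000;f=p-[0,0,84]
for n,v in dict(footL=f+35*rx-2.5*ry,footR=f+35*rx+2.5*ry,shL=f+35*rx-10*ry+[0,0,80],shR=f+35*rx+10*ry+[0,0,80],seam1=np.array([520.3,65.2,82])+35*rx,seam2=np.array([520.3,65.2,82])+35*rx+20*ry).items():print(n,P(v).round(0))"
```

```text
t 6.7833 tcp [521.2  66.9 187.2] yaw 80.34 rpy [ 3.1404e+00 -1.0000e-04  1.4021e+00] F [ 0.6  0.3 -2. ] gap 0.392
shift [-0.8 -0.6 13.2] turn -0.06
footL [282. 342.]
footR [297. 339.]
shL [271. 157.]
shR [335. 143.]
seam1 [280. 388.]
seam2 [339. 375.]
```

View pics/b.png

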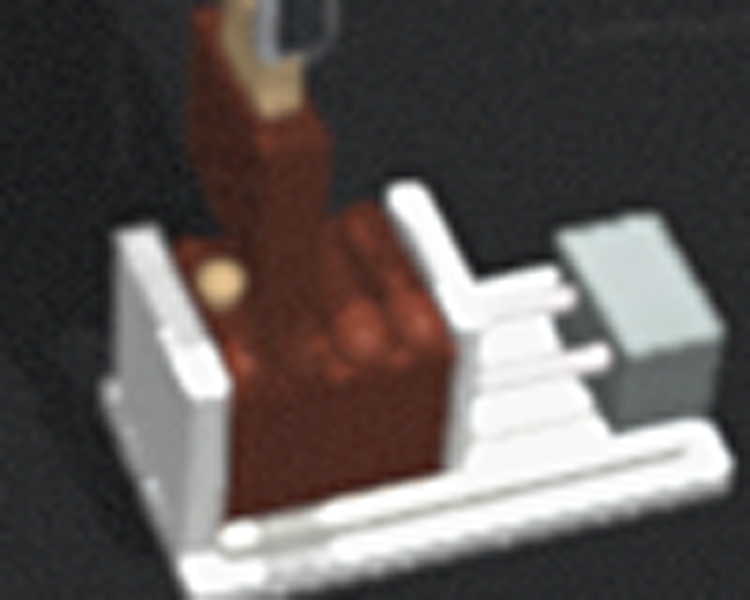

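The spare's end-face shoulders appear at about (262,150) and (328,135), roughly 7 px (2 mm) left of prediction, and the row's right edge (447) is near prediction. The foot is within the valley's capture range, so I'll lean slightly towards +y, descend in small steps and watch the force.

In the tool's units: 15 mm / 600 = 0.025, 14 mm / 600 = 0.0233.

Emit:
jog_arm --series '[[[0, 0, 0.0033], 0], [[0, 0, 0.0083], 0], [[0.0008, 0, 0.0133], 0], [[0.0008, -0.0008, 0.0183], 0], [[0.0017, -0.0008, 0.0217], 0], [[0.0017, -0.0008, 0.0233], 0], [[0.0017, -0.0008, 0.025], 0], [[0.0017, -0.0008, 0.025], 0]]'

```text
time: 7.45
tcp_pos: [0.5208, 0.0682, 0.1727]
orientation: [3.141, -0.0, 1.402]
ft_force: [-1.9, 0.7, 4.1]
finger_gap: 0.39
gripper_force: 60.6
```

```bash
cat >> h.py <<'E'
def st():
    s=readout.get_state();p=np.array(s["tcp_pos"])*1000-[520.3,65.2,0];F=np.array(s["ft_force"]);a=np.array([.986,-.167]);b=np.array([.167,.986])
    print("rx %.1f c %.1f D %.1f Frx %.1f Fry %.1f Fz %.1f"%(p[:2]@a,p[:2]@b,176-p[2],F[:2]@a,F[:2]@b,F[2]),np.round(s["ft_torque"],2))
E
python3 -c "
from h import *
st();goto(520.3,65.2,160,80.4)"
```

```text
rx -0.0 c 3.0 D 3.3 Frx -2.0 Fry 0.4 Fz 4.1 [0.28 0.5  0.02]
t 7.45 tcp [520.8  68.2 172.7] yaw 80.34 rpy [ 3.1411e+00 -4.0000e-04  1.4023e+00] F [-1.9  0.7  4.1] gap 0.39
shift [-3.   0.  12.7] turn -0.06
```

Emit:
jog_arm --series '[[[0, 0, 0], 0], [[0, 0, 0], 0], [[0, 0, 0.0017], 0], [[0, 0, 0.0033], 0], [[0, 0, 0.0033], 0]]'

```text
time: 7.87
tcp_pos: [0.5215, 0.0682, 0.1723]
orientation: [3.139, -0.001, 1.402]
ft_force: [-3.5, 1.5, 10.4]
finger_gap: 0.392
gripper_force: 61.2
```

```bash
python3 -c "
from h import *
for i in range(5): imaging.camera('scene');st()"
```

```text
rx 0.6 c 3.1 D 3.6 Frx -3.3 Fry 0.9 Fz 10.6 [0.32 0.82 0.04]
rx 0.6 c 3.1 D 3.7 Frx -3.5 Fry -0.3 Fz 10.3 [0.29 0.85 0.01]
rx 0.6 c 3.1 D 3.6 Frx -3.2 Fry 0.9 Fz 10.1 [0.29 0.88 0.03]
rx 0.6 c 3.1 D 3.7 Frx -3.7 Fry 0.5 Fz 10.3 [0.31 0.8  0.  ]
rx 0.6 c 3.1 D 3.7 Frx -2.7 Fry 0.8 Fz 10.6 [0.27 0.83 0.04]
```

In the tool's units: 2 mm / 600 = 0.0033, 1.5 mm / 600 = 0.0025.

Emit:
jog_arm --series '[[[0.0008, 0, 0.0008], 0], [[0.0017, 0, 0.0017], 0], [[0.0025, 0, 0.0025], 0], [[0.0033, 0, 0.0033], 0], [[0.0033, 0, 0.0033], 0]]'

```text
time: 8.53
tcp_pos: [0.5226, 0.0701, 0.1708]
orientation: [3.137, -0.001, 1.402]
ft_force: [-1.2, 0.9, 8.9]
finger_gap: 0.394
gripper_force: 61.1
```

```bash
python3 -c "
from h import *
for i in range(2): imaging.camera('scene');st()"
```

```text
rx 1.5 c 5.1 D 5.3 Frx -2.7 Fry 1.6 Fz 9.8 [0.15 0.52 0.04]
rx 1.5 c 5.1 D 5.4 Frx -1.5 Fry 0.8 Fz 9.5 [0.18 0.4  0.02]
```

```bash
python3 -c "
from h import *
S=cam('scene')
i=S['image'][115:195,310:410];cv2.imwrite('pics/c.png',cv2.resize(cv2.convertScaleAbs(i,alpha=1.8),(800,600),interpolation=cv2.INTER_CUBIC))"
```

```text
(no output)
```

View pics/c.png

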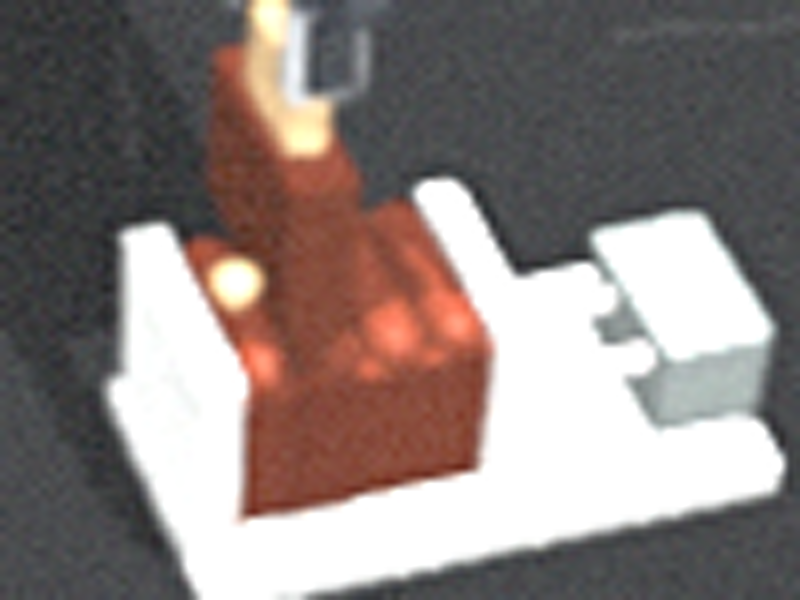

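The crop shows the foot wedged between the knob board (highlight at (265,360)) and the second board (335,355). The row's right edge has moved out about 1 px, so the boards are parting. I'll continue down the taper.

In the tool's units: 5 mm / 600 = 0.0083, 4 mm / 600 = 0.0067.

Emit:
jog_arm --series '[[[0.0008, 0.0005, 0.0017], 0], [[0.0017, 0.0008, 0.0033], 0], [[0.0023, 0.0012, 0.005], 0], [[0.0028, 0.0017, 0.0067], 0], [[0.0033, 0.0017, 0.0083], 0], [[0.0033, 0.0017, 0.0083], 0], [[0.0033, 0.0017, 0.0083], 0]]'

```text
time: 9.27
tcp_pos: [0.5239, 0.0718, 0.1645]
orientation: [3.136, -0.001, 1.402]
ft_force: [0.2, 1.3, 3.8]
finger_gap: 0.39
gripper_force: 60.7
```

```bash
python3 -c "
from h import *
for i in range(2): imaging.camera('scene');st()"
```

```text
rx 2.5 c 7.1 D 11.5 Frx 0.1 Fry 1.5 Fz 5.7 [ 0.17  0.01 -0.02]
rx 2.5 c 7.1 D 11.5 Frx -0.6 Fry 1.6 Fz 5.5 [ 0.16 -0.06  0.02]
```

In the tool's units: 13.5 mm / 600 = 0.0225, -1.8 mm / 600 = -0.003.

Emit:
jog_arm --series '[[[0.001, -0.0005, 0.0025], 0], [[0.002, -0.001, 0.0058], 0], [[0.003, -0.0017, 0.0092], 0], [[0.004, -0.0023, 0.0125], 0], [[0.005, -0.003, 0.0158], 0], [[0.006, -0.0037, 0.0192], 0], [[0.007, -0.0042, 0.0225], 0], [[0.007, -0.0042, 0.0225], 0]]'

```text
time: 10.03
tcp_pos: [0.5224, 0.0759, 0.1508]
orientation: [3.136, 0.0, 1.402]
ft_force: [0.8, 0.6, 4.4]
finger_gap: 0.392
gripper_force: 60.6
```

```bash
python3 -c "
from h import *
S=cam('scene');st();st()
i=S['image'][115:195,310:410];cv2.imwrite('pics/d.png',cv2.resize(cv2.convertScaleAbs(i,alpha=1.8),(750,600),interpolation=cv2.INTER_CUBIC))"
```

```text
rx 0.3 c 10.9 D 25.2 Frx 0.6 Fry 0.3 Fz 4.9 [-0.06 -0.16 -0.03]
rx 0.3 c 10.9 D 25.2 Frx 0.6 Fry 0.3 Fz 4.9 [-0.06 -0.16 -0.03]
```

View pics/d.png

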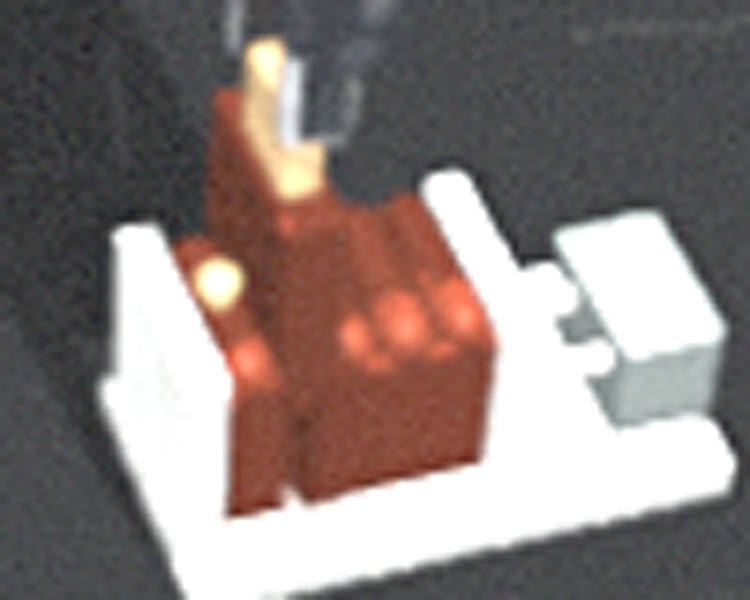

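The crop shows a clear gap opened at (290,490) with the spare's foot in it. The knob board stays at the wall and the other three are upright against the follower. I'll continue.

In the tool's units: 14 mm / 600 = 0.0233, 2.4 mm / 600 = 0.004.

Emit:
jog_arm --series '[[[0.001, 0, 0.0033], 0], [[0.002, 0, 0.0067], 0], [[0.003, 0, 0.01], 0], [[0.0037, 0, 0.0133], 0], [[0.004, 0, 0.0167], 0], [[0.004, 0, 0.02], 0], [[0.004, 0, 0.0233], 0], [[0.004, 0, 0.0233], 0]]'

```text
time: 10.75
tcp_pos: [0.5206, 0.0785, 0.1341]
orientation: [-3.142, 0.0, 1.402]
ft_force: [0.5, -0.1, -0.1]
finger_gap: 0.391
gripper_force: 60.1
```

```bash
python3 -c "
from h import *
st();imaging.camera('scene');st()"
```

```text
rx -1.9 c 13.1 D 41.9 Frx 0.5 Fry 0.0 Fz -0.1 [-0.17 -0.42 -0.13]
rx -1.9 c 13.1 D 41.9 Frx 2.7 Fry -0.4 Fz -1.9 [-0.17 -0.42 -0.21]
```

In the tool's units: 20 mm / 600 = 0.0333, 1.5 mm / 600 = 0.0025.

Emit:
jog_arm --series '[[[0, 0.0008, 0.0033], 0], [[0, 0.0017, 0.0083], 0], [[0, 0.0025, 0.0133], 0], [[0, 0.0025, 0.0183], 0], [[0, 0.0025, 0.0233], 0], [[0, 0.0025, 0.0283], 0], [[0, 0.0025, 0.0333], 0], [[0, 0.0025, 0.0333], 0]]'

```text
time: 11.47
tcp_pos: [0.5219, 0.0783, 0.114]
orientation: [-3.141, 0.0, 1.402]
ft_force: [1.0, -2.5, -2.5]
finger_gap: 0.393
gripper_force: 59.9
```

```bash
python3 -c "
from h import *
S=cam('scene');st();imaging.camera('scene');st()
i=S['image'][115:195,310:410];cv2.imwrite('pics/e.png',cv2.resize(cv2.convertScaleAbs(i,alpha=1.8),(750,600),interpolation=cv2.INTER_CUBIC))"
```

```text
rx -0.6 c 13.2 D 62.0 Frx 1.6 Fry -2.1 Fz -3.2 [-0.34 -0.28 -0.19]
rx -0.6 c 13.2 D 62.0 Frx 1.2 Fry -2.0 Fz -3.4 [-0.35 -0.23 -0.14]
```

View pics/e.png

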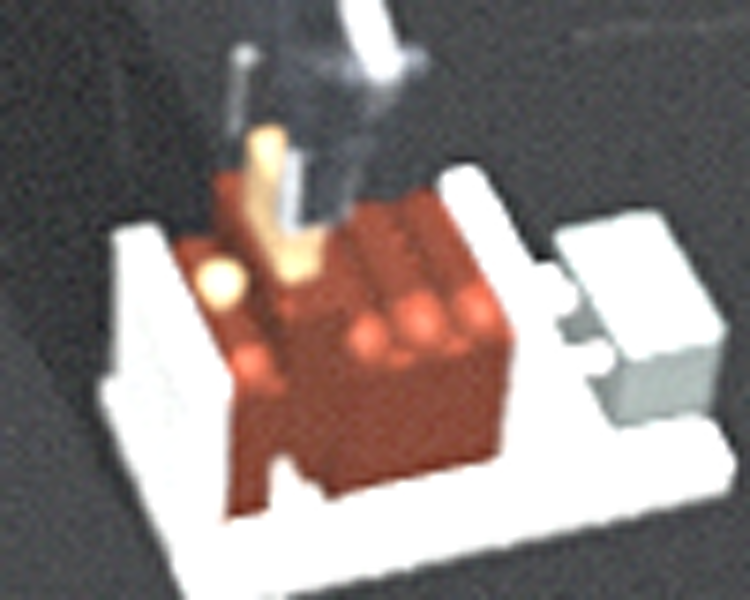

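The crop shows the spare between the knob board and board 2 with its taper gap at (290,480). All boards are upright. I'll descend gently to the floor.

In the tool's units: 14.5 mm / 600 = 0.0242, 13 mm / 600 = 0.0217.

Emit:
jog_arm --series '[[[0, 0, 0.0033], 0], [[0, 0, 0.0067], 0], [[0, 0, 0.0108], 0], [[0, 0, 0.015], 0], [[0, 0, 0.0183], 0], [[0, 0, 0.0217], 0], [[0, 0, 0.0242], 0], [[0, 0, 0.0242], 0]]'

```text
time: 12.23
tcp_pos: [0.5221, 0.0783, 0.1]
orientation: [-3.141, 0.0, 1.402]
ft_force: [-0.5, -3.4, -1.4]
finger_gap: 0.394
gripper_force: 60.2
```

```bash
python3 -c "
from h import *
st();imaging.camera('scene');st()"
```

```text
rx -0.4 c 13.2 D 76.0 Frx 0.1 Fry -3.4 Fz -1.4 [-0.52 -0.15 -0.18]
rx -0.4 c 13.2 D 76.0 Frx 0.9 Fry -3.4 Fz -1.6 [-0.55 -0.15 -0.15]
```

In the tool's units: 3 mm / 600 = 0.005, 2.2 mm / 600 = 0.0037.

Emit:
jog_arm --series '[[[-0.0005, 0, 0.0012], 0], [[-0.0008, 0, 0.0025], 0], [[-0.0012, 0, 0.0037], 0], [[-0.0012, 0, 0.005], 0], [[-0.0012, 0, 0.005], 0]]'

```text
time: 12.7
tcp_pos: [0.5221, 0.0778, 0.0975]
orientation: [3.142, -0.0, 1.402]
ft_force: [0.1, -1.7, 0.1]
finger_gap: 0.39
gripper_force: 60.3
```

```bash
python3 -c "
from h import *
st();imaging.camera('scene');st()"
```

```text
rx -0.3 c 12.7 D 78.5 Frx 0.4 Fry -1.7 Fz 0.1 [-0.37 -0.02 -0.16]
rx -0.3 c 12.7 D 78.5 Frx -0.3 Fry -2.5 Fz -0.4 [-0.4  -0.03 -0.18]
```

In the tool's units: 1.5 mm / 600 = 0.0025, 1 mm / 600 = 0.0017.

Emit:
jog_arm --series '[[[0, 0, 0.0008], 0], [[0, 0, 0.0017], 0], [[0, 0, 0.0025], 0], [[0, 0, 0.0025], 0]]'

```text
time: 13.08
tcp_pos: [0.5222, 0.0778, 0.096]
orientation: [3.141, -0.0, 1.402]
ft_force: [-1.3, -2.2, 1.0]
finger_gap: 0.391
gripper_force: 60.4
```

```bash
python3 -c "
from h import *
st();imaging.camera('scene');st()"
```

```text
rx -0.3 c 12.7 D 80.0 Frx -0.9 Fry -2.4 Fz 1.0 [-0.39  0.05 -0.23]
rx -0.3 c 12.7 D 80.0 Frx 1.4 Fry -2.7 Fz 0.9 [-0.38  0.06 -0.17]
```

In the tool's units: 1 mm / 600 = 0.0017, 0.5 mm / 600 = 0.0008.

Emit:
jog_arm --series '[[[0, 0, 0.0008], 0], [[0, 0, 0.0017], 0], [[0, 0, 0.0017], 0], [[0, 0, 0.0017], 0]]'

```text
time: 13.47
tcp_pos: [0.5225, 0.0777, 0.0958]
orientation: [3.141, -0.0, 1.402]
ft_force: [-1.3, -2.0, 5.1]
finger_gap: 0.387
gripper_force: 60.8
```

```bash
python3 -c "
from h import *
st();imaging.camera('scene');st()"
```

```text
rx 0.0 c 12.7 D 80.2 Frx -0.9 Fry -2.1 Fz 5.1 [-0.39  0.4  -0.17]
rx 0.1 c 12.7 D 80.2 Frx -0.5 Fry -2.8 Fz 5.1 [-0.35  0.33 -0.17]
```

Floor contact at D ≈ 80.2. I'll press to about 10 N.

In the tool's units: 1.1 mm / 600 = 0.0018, 0.5 mm / 600 = 0.0008.

Emit:
jog_arm --series '[[[0, 0, 0.0008], 0], [[0, 0, 0.0018], 0], [[0, 0, 0.0018], 0], [[0, 0, 0.0018], 0], [[0, 0, 0.0018], 0], [[0, 0, 0.0018], 0]]'

```text
time: 14.02
tcp_pos: [0.5229, 0.0777, 0.0957]
orientation: [3.14, -0.0, 1.402]
ft_force: [-2.1, -3.1, 8.6]
finger_gap: 0.393
gripper_force: 61.2
```

```bash
python3 -c "
from h import *
st();S=cam('scene');st()
i=S['image'][115:195,310:410];cv2.imwrite('pics/f.png',cv2.resize(cv2.convertScaleAbs(i,alpha=1.8),(750,600),interpolation=cv2.INTER_CUBIC))"
```

```text
rx 0.5 c 12.8 D 80.3 Frx -1.6 Fry -3.4 Fz 8.6 [-0.33  0.58 -0.2 ]
rx 0.5 c 12.8 D 80.4 Frx -1.9 Fry -2.8 Fz 7.7 [-0.35  0.61 -0.22]
```

View pics/f.png

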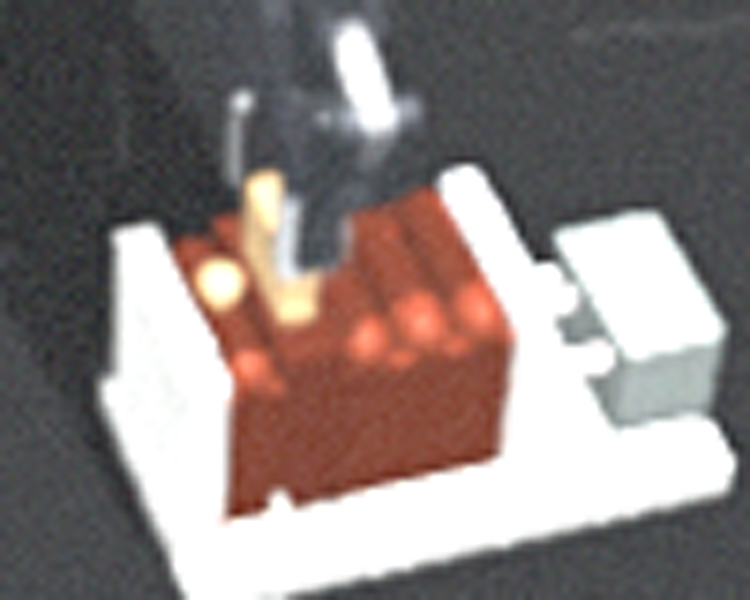

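The crop shows the spare down on the floor, flush with its neighbours, with only its foot taper gap visible at (280,500). The press was about 10 N net of weight. I'll ease the load and release.

In the tool's units: -1.5 mm / 600 = -0.0025, -1.3 mm / 600 = -0.0022.

Emit:
jog_arm --series '[[[-0.0005, -0.0003, -0.0012], 0], [[-0.0008, -0.0007, -0.0022], 0], [[-0.0008, -0.0007, -0.0025], 0], [[-0.0008, -0.0007, -0.0025], 0]]'

```text
time: 14.4
tcp_pos: [0.5223, 0.0776, 0.0958]
orientation: [3.14, -0.001, 1.402]
ft_force: [1.3, -1.0, 4.4]
finger_gap: 0.395
gripper_force: 60.7
```

Emit:
jog_arm --series '[[[0, 0, 0], 0], [[0, 0, 0], 0], [[0, 0, 0], 0], [[0, 0, 0], 0], [[0, 0, 0], 0], [[0, 0, 0], 0], [[0, 0, 0], 0], [[0, 0, 0], 0]]' --fingers -1

```text
time: 15.07
tcp_pos: [0.5216, 0.0774, 0.0954]
orientation: [-3.142, -0.0, 1.402]
ft_force: [-0.0, 0.1, 0.1]
finger_gap: 1.0
gripper_force: 0.0
```

Emit:
jog_arm --series '[[[0, 0, -0.005], 0], [[0, 0, -0.0167], 0], [[0, 0, -0.0417], 0], [[0, 0, -0.075], 0], [[0, 0, -0.1167], 0], [[0, 0, -0.1583], 0], [[0, 0, -0.1833], 0], [[0, 0, -0.1917], 0]]'

```text
time: 15.73
tcp_pos: [0.5236, 0.0773, 0.215]
orientation: [3.134, -0.001, 1.402]
ft_force: [-0.3, 0.1, 0.8]
finger_gap: 1.0
gripper_force: 0.0
```

```bash
python3 -c "
from h import *
S=cam('scene');st()
i=S['image'][95:195,290:420];cv2.imwrite('pics/z.png',cv2.resize(cv2.convertScaleAbs(i,alpha=1.8),(780,600),interpolation=cv2.INTER_CUBIC))"
```

```text
rx 1.0 c 12.4 D -38.2 Frx -0.2 Fry 0.8 Fz 0.5 [-0.03 -0.02 -0.01]
```

View pics/z.png

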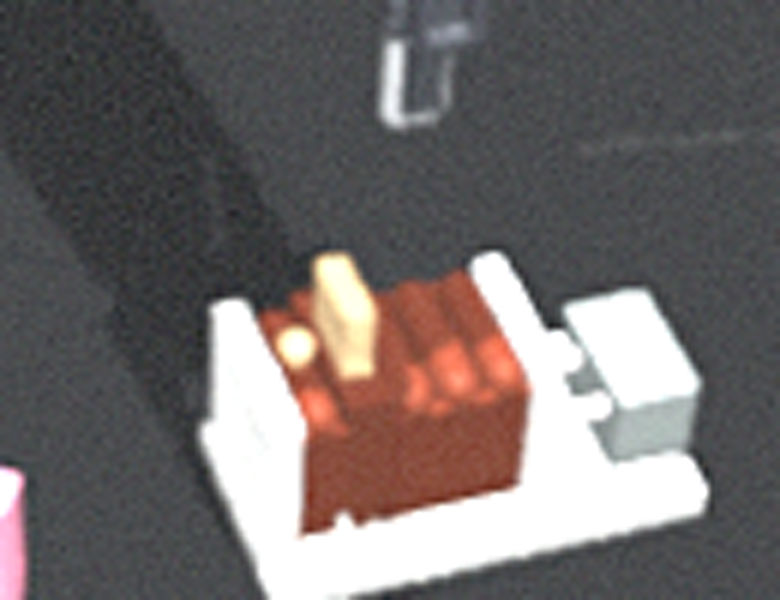

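The final crop shows the spare (tab at (345,320)) standing upright right beside the knob (295,345). All five boards are packed and level, and the gripper is clear. I'll hand the job in.

```bash
python3 -c "
from rig import r
print(r.sign_off())"
```

```text
the job is handed in; nothing more can be done
None
```

The spare is filed next to the knob board on the follower side, pressed home with about 10 N onto the rack floor and released; all five boards stand upright, and the job is handed in (about 16 s used).

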